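# Tighten the cheese clamp with its T-key in short swings

## Robot

A 6-joint arm with a two-finger parallel gripper is mounted at the origin on a cart in front of the work surface, level with it; the furniture and walls round the work are solid. World frame = base frame: x ahead of the robot, y to its left, z up, the work surface at z = 0. Lengths are in m, angles in rad, forces in N, time in s.
With the tool pointing down it reaches from about 0.35 to 0.775 m from the base axis. Payload 5.5 kg.
Tool frame: the origin (TCP) lies at the very end of the fingers, on their centre line; the grasp point (between the pads) lies 19 mm behind it (env.grip_point_offset is the distance from the TCP to the grasp point, in m); z points along the fingers, y is the line along which they close (so a half turn about z gives the same grasp; the last joint's range is limited). The gripper opens to 85 mm and grips with 20 to 120 N. Pads are 22 mm wide; open, the fingers measure 114 mm over their backs; the gripper's body (76 mm by 85 mm) begins 54 mm behind the grasp point. The pads swing forward as they close: fully open they stand 13 mm farther back than shut.
Start: joints at [-1.251, 0.313, 0.046, 1.304, 0, 1.431], TCP at [0.255, -0.515, 0.231] pointing down, gripper open.
Joint ranges: [-2.76, 2.76], [-0.86, 1.69], [-1.03, 1.26], [-2.2, 2.34], [-1.47, 1.5], [-3.14, 3.14]. Speed limits (rad/s): [2.57, 2.57, 3.14, 3.14, 3.14, 3.14].

## Interface

Orientations are given as a unit quaternion [w, x, y, z].
In Python, from workcell import sensors, imaging, workorder, env gives the robot as it stands.
- The arm moves only by the shell command python3 -m handwheel 'ROWS' [FORCE]. ROWS is JSON, a list of rows, each a list of 5 numbers: the shift along the tool's x, y, z in mm, then the turn about the tool's z in rad, then the opening, from 0 (shut) to 1 (fully open). A call has 1 to 8 rows; each row is the pose to reach, as a shift and turn from the pose commanded when the call began, along the tool's axes at that moment; what a row does not reach only later rows make up. A row lasts 1/10 s, in which the tool goes at most 50 mm and 8.59 degrees, less where a joint would pass 70% of its speed; a pose out of reach is approached as far as the arm can. A call with a gripper value outside its range is refused whole. The fingers move at their own pace and stop on an object; FORCE is the grip in N (left out, the last holds). Time passes only in rows, so rows that repeat a pose let the fingers close. It gives the time, the measured TCP pose, the force, the opening and the grip force at its end, in the units of the state.
- sensors.get_state(): the state, without advancing time (a new reading comes with each control period).
- imaging.read_camera(name): name is "side" or "top"; returns a dict with "color" (384x512x3 uint8, blue, green, red), "z_map" (384x512 float32, m along the optical axis (not along the pixel's ray), 0 where there is no reading), "fx", "fy", "cx", "cy" (pixels), "xyz" and "rotation" of the camera in the world. Camera axes: x right, y down, z forward; pixel columns grow to the right and rows downward; lengths in m; the calibration is good to about 2 mm. A picture is of the moment at which its call begins.
- workorder.hand_in(): hands the job in; it is judged then, once.
The state is a dict: "clock": time; "joint_pos": joint angles; "qvel": joint speeds; "tau": joint torques, N m; "tcp_pos": TCP position; "orientation": TCP orientation; "wrist_force": force on the tool from outside, world axes, zero at the start; "ft_torque": the same for the moment, N m; "finger_gap": finger opening in m; "grip_force": force on a finger pad.
Only numpy, scipy, OpenCV 4.12 (cv2) and the standard library are available. Lean on these libraries where they do the work, as an engineer would, in place of code of your own. Each camera call takes 0.05 s, during which the arm holds its last target. There are 200 camera calls.

## Task

Clamp the cheese for slicing: take the T-key from its rest, fit it fully over the clamp's six-sided screw head and tighten clockwise, lifting the key and swinging it back between strokes because the four rods block a full turn. Stop when the foot bears firmly on the cheese, without crushing it, then stand the key back on its rest and leave everything else where it is.

Things in the scene. Friction and masses are not known exactly. Their poses are not given: they have to be found in the camera images.
- key_grip (a point): Steel T-key, 180 to 290 g. This point: centre of its cross bar, where to grasp it. The bar is 162 mm long (along x), 14 wide, 16 high; under it a round 13 mm shaft runs down the z axis to the socket, a six-sided tube 48 mm over its corners whose top lies 32 mm below this point.
- key_mouth (a point): Centre of the open lower end of the key's socket, 60 mm below the bar's centre, same axes. The six-sided hole is 31.6 mm across flats and 22 mm deep (its roof is 38 mm below the bar's centre), with two opposite corners on the x axis, under the bar.
- key_rest: Fixed wooden block 75 x 75 x 16 mm with a round steel post, 22 mm diameter, top 34 mm above the block's underside; origin: centre of the underside. The key stands on it with the post in its socket, bar centre 76 mm above the origin, with about 5 mm to spare all round.
- clamp: Fixed cheese clamp: board 170 x 150 x 12 mm (x, y, z); origin: centre of its underside. Four upright 12 mm steel rods at x = +-40, y = +-62 mm reach 184 mm above the origin; a steel bridge 86 to 100 mm up joins them and carries the screw on the z axis. With the key on the screw the rods stop its bar about 47 degrees either side of the clamp's x axis.
- head_top (a point): Centre of the top of the screw's six-sided steel head, about 133 mm above the clamp's origin. The head is 30 mm across flats, 18 high, top edge chamfered by 3 mm, with two opposite corners on this point's x axis: the key fits at every 60 degrees, to about 5 degrees and 1 mm. With the key fully on, its bar centre is 38 mm above this point.
- screw_head (a joint): Turn of the screw, rad; grows clockwise seen from above, which tightens: head and foot go down 2.55 mm a rad. The foot meets the cheese 1.7 to 3 rad from the start. Friction 0.08 N m holds it where it is left; each 10 N of foot force adds 0.025 N m. With the key held still the moment felt is the foot's share less friction: 0.1 to 0.25 is firm, 0.43 (200 N) crushes; let go, about 30 N stays.
- foot: Round wooden pressure foot of 40 mm diameter under the bridge, origin at the centre of its underside. It only moves up and down with the screw.
- cheese: Block of hard cheese, about 168 mm long (its y axis), 63 wide, 49 high at its uneven top, lying loose on the clamp's board under the foot; origin: centre of its underside. Where its top lies under the foot is not known exactly.
- spice_jar: Spice jar, 41 mm diameter, 105 mm high; origin at the centre of its underside. Leave alone.
- cup: Cup, 76 mm wide, 100 mm with its handle, 62 mm high; origin at the centre of its underside. Leave alone.
- shaker: Salt shaker, 44 mm diameter, 90 mm high; origin at the centre of its underside. Leave alone.
- beaker: Handleless cup, 74 mm diameter, 66 mm high; origin at the centre of its underside. Leave alone.
Mind the look-alikes: they are no part of the job. Of the things shaped like the key_rest, the wooden one is meant.

How it is judged:
On the way, in this order (a step that is already met when the one before it is completed fails the run):
1. the key is fully down over the screw head (horizontal distance between key_grip and head_top below 0.004 m and z of key_grip in the frame of head_top below 0.045 m), for 0.1 s.
2. with the key on the head, the foot presses the cheese with more than 12 N (all of step 1 and contact force between foot and cheese above 12 N), for 0.2 s.
At the end, for the whole second after the job is handed in: The foot presses the cheese with more than 12 N, and the key stands released and upright (within 0.08 rad) on its rest, its centre within 10 mm of the post's and no more than 5 mm above its place (contact force between foot and cheese above 12 N and horizontal distance between key_grip and key_rest below 0.01 m and z of key_grip in the frame of key_rest below 0.081 m and angle between key_grip's own z axis and vertical below 0.08 rad and linear speed of cheese below 0.02 m/s); the robot touches nothing.
It fails at once if the foot presses the cheese with more than 200 N (crushed) (contact force between foot and cheese above 200 N).
It fails at once if the cheese is shifted by more than 15 mm (distance of cheese from where it was at the start of the episode above 0.015 m).
It fails at once if a bystander is moved by more than 15 mm (distance of any of spice_jar, cup, shaker, beaker from where it was at the start of the episode above 0.015 m).
It also fails if it takes over 72 s, if anything falls off the work surface, if the arm or the gripper's body presses on something with over 40 N, if the wrist force passes 120 N, or if a joint passes its speed limit or range.

## Working session

There is one attempt and no reset: what is moved stays moved. The work goes in short steps, Python scripts to look and compute and a shell command to move; the robot and the scene stay as the last step left them, time stands still between calls to the robot, and variables do not carry over. Pictures are saved under pics/ and viewed, at most 10 in all, crops included, and the job is handed in when it is done.

```bash
mkdir -p pics; cat > h.py <<'E'
import numpy as np,cv2
from workcell import sensors,imaging,workorder,env
def cam(n):
    d=imaging.read_camera(n); z=d["z_map"]; v,u=np.mgrid[:384,:512]
    p=np.stack([(u-d["cx"])/d["fx"]*z,(v-d["cy"])/d["fy"]*z,z],-1)
    R=np.array(d["rotation"])
    if R.size==4:
        from scipy.spatial.transform import Rotation as Ro
        R=Ro.from_quat(R[[1,2,3,0]]).as_matrix()
    d["P"]=p@R.reshape(3,3).T+np.array(d["xyz"]); d["P"][z==0]=np.nan
    return d
E
python3 - <<'E'
from h import *
s=sensors.get_state();print(s)
for n in("top","side"):
    d=cam(n);cv2.imwrite(f"pics/{n}0.png",d["color"]);np.save(f"{n}0.npy",d["P"]);print(n,d["xyz"],d["rotation"],d["fx"])
E
```

```text
{'clock': 0.0, 'joint_pos': array([-1.25058595e+00,  3.13988208e-01,  4.49458915e-02,  1.30357785e+00,
       -3.83369510e-05,  1.43121571e+00]), 'qvel': array([ 1.84362800e-05,  1.00892550e-03, -8.09492867e-04,  1.05033348e-03,
        7.20212524e-04, -3.66340928e-04]), 'tau': array([ 1.06498235e-03, -4.80625927e+01,  2.98533601e+01,  1.94975431e-02,
       -4.33098796e-05, -1.35607903e-05]), 'tcp_pos': array([ 0.25498839, -0.51479038,  0.23040227]), 'orientation': array([-9.06473133e-04,  9.73689806e-01,  2.27875690e-01, -1.01338245e-04]), 'wrist_force': array([ 0.51898586, -0.378685  ,  0.8340956 ]), 'ft_torque': array([-0.0579825 , -0.02895828,  0.00319609]), 'grip_force': 0.0, 'finger_gap': 0.08515319997867503}
top [0.26213531 0.06310138 1.62181272] [-0.05072588  0.70825904 -0.70288625  0.04179652] 381.01846601600937
side [-0.32617812  0.81395193  0.90438804] [ 0.18222772 -0.3567915   0.81855356 -0.41165879] 439.72785986966505
```

View pics/top0.png

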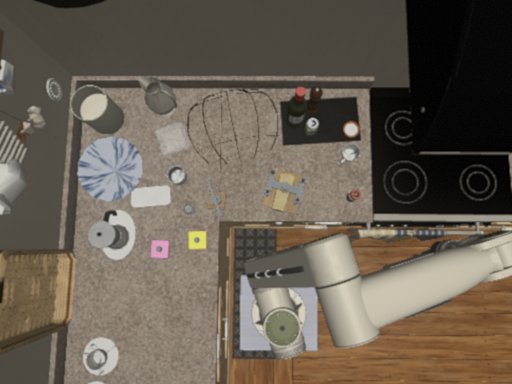

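View pics/side0.png

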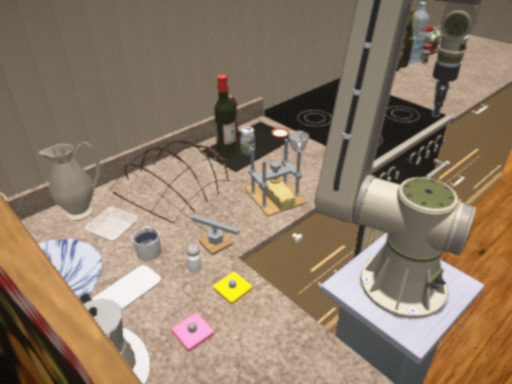

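The top view shows the key on its wooden rest at about (214,197) and the clamp at about (285,190). The rest's look-alikes are the pink block at (160,249) and the yellow block at (197,240), neither of them wooden. In the side view the key is at (215,232) and the clamp at (277,185), with the funnel glass, shaker and beaker nearby. I choose the wooden block carrying the T-bar and will check it in a close crop.

```bash
python3 - <<'E'
from h import *
a=cv2.imread("pics/top0.png")[150:230,180:320];b=cv2.imread("pics/side0.png")[120:270,180:320]
a=cv2.resize(a,None,fx=5,fy=5,interpolation=cv2.INTER_CUBIC)
cv2.imwrite("pics/c1.png",a)
P=np.load("top0.npy")
for u,v in[(214,197),(285,190),(197,240),(160,249),(177,175),(189,208),(349,153),(354,195)]:print(u,v,P[v,u].round(3))
def reg(c,lo,hi,r):
    m=(np.abs(P[...,0]-c[0])<r)&(np.abs(P[...,1]-c[1])<r)&(P[...,2]>lo)&(P[...,2]<hi)
    return P[m]
for n,(u,v),lo,hi,r in[("bar",(214,197),.06,.1,.1),("clamp hi",(285,190),.15,.2,.12),("head",(285,190),.12,.145,.04),("bridge",(285,190),.08,.11,.12)]:
    q=reg(P[v,u],lo,hi,r)
    if len(q)>4:
        c=q.mean(0);ang=cv2.minAreaRect(q[:,:2].astype(np.float32)*1000);print(n,len(q),c.round(4),np.percentile(q[:,2],[5,50,95]).round(3),ang)
E
```

```text
214 197 [0.467 0.266 0.082]
285 190 [ 0.495 -0.023  0.097]
197 240 [0.292 0.338 0.037]
160 249 [0.254 0.495 0.022]
177 175 [0.571 0.439 0.007]
189 208 [0.42  0.366 0.087]
349 153 [ 0.672 -0.304  0.009]
354 195 [ 0.475 -0.297  0.111]
bar 153 [0.4564 0.2789 0.083 ] [0.077 0.083 0.088] ((464.76776123046875, 291.8484802246094), (133.0092315673828, 133.8239288330078), 80.70989990234375)
clamp hi 46 [ 0.5075 -0.0222  0.1773] [0.159 0.181 0.187] ((508.74273681640625, -19.873435974121094), (134.14280700683594, 90.48157501220703), 75.15349578857422)
head 54 [ 0.5086 -0.0195  0.1326] [0.124 0.133 0.138] ((509.0577087402344, -19.101552963256836), (29.929433822631836, 29.38260841369629), 14.247769355773926)
bridge 353 [ 0.5088 -0.0198  0.0994] [0.092 0.099 0.106] ((508.9080505371094, -19.850257873535156), (144.0591278076172, 103.25675964355469), 74.69892883300781)
```

View pics/c1.png

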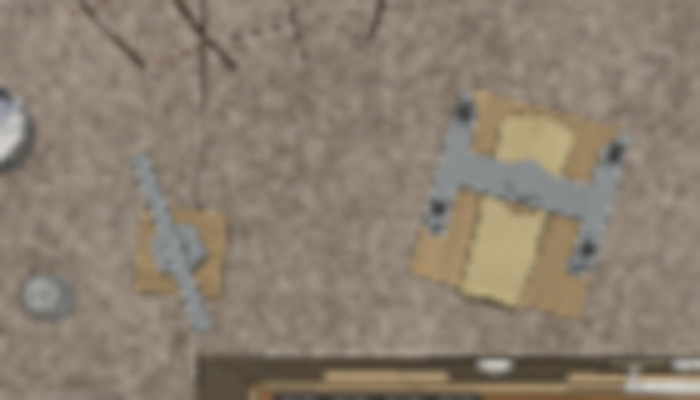

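The crop shows the grey T-bar from (140,160) to (203,328) over the wooden block (centre about (180,250)). The clamp is at (525,190), with its rods at (465,110), (437,210), (615,150) and (585,245). So the choice is the wooden rest, with the key standing on it.

```bash
python3 - <<'E'
from h import *
for n in("top","side"):
    P=np.load(n+"0.npy");I=cv2.imread(f"pics/{n}0.png").astype(int)
    def sel(c,lo,hi,r): return (np.hypot(P[...,0]-c[0],P[...,1]-c[1])<r)&(P[...,2]>lo)&(P[...,2]<hi)
    q=P[sel((.46,.272),.074,.092,.09)]
    c,ax,_=cv2.PCACompute2(q[:,:2].astype(np.float64),mean=None)
    t=(q[:,:2]-c)@ax[0];w=(q[:,:2]-c)@ax[1]
    print(n,"bar",len(q),"mid",(c[0]+ax[0]*(t.max()+t.min())/2).round(4),"len",np.ptp(t),"w",np.ptp(w),"yaw",np.degrees(np.arctan2(ax[0][1],ax[0][0]))%180,np.median(q[:,2]))
    m=sel((.46,.272),.008,.024,.06)
    print("rest block rect",cv2.minAreaRect((P[m][:,:2]*1000).astype(np.float32)))
    m=sel((.509,-.02),.126,.142,.03);q=P[m];print("head",len(q),q.mean(0).round(4),((q.max(0)+q.min(0))/2).round(4),np.median(q[:,2]))
    m=sel((.509,-.02),.160,.2,.09);k,lab,st,ce=cv2.connectedComponentsWithStats(m.astype(np.uint8))
    for i in range(1,k):
        q=P[lab==i];print(" rod",len(q),q.mean(0).round(4))
    m=sel((.509,-.02),.005,.02,.13);print("board",cv2.minAreaRect((P[m][:,:2]*1000).astype(np.float32)))
t=cv2.resize(cv2.imread("pics/top0.png")[178:204,272:300],(400,372),interpolation=cv2.INTER_CUBIC)
s=cv2.resize(cv2.imread("pics/side0.png")[150:205,245:305],(400,372),interpolation=cv2.INTER_CUBIC)
cv2.imwrite("pics/c2.png",np.hstack([t,s]))
E
```

```text
top bar 132 mid [0.463  0.2678] len 0.1543040269464947 w 0.014449557955120538 yaw 21.595376383169743 0.08349791074537227
rest block rect ((472.45977783203125, 266.1297302246094), (76.9070816040039, 91.5591049194336), 84.03726196289062)
head 50 [ 0.5096 -0.0197  0.1333] [ 0.5094 -0.0187  0.1327] 0.13365088590384477
 rod 11 [0.5628 0.0285 0.1782]
 rod 10 [ 0.531  -0.0899  0.1777]
 rod 10 [0.4864 0.0509 0.1807]
 rod 12 [ 0.4536 -0.0685  0.1789]
board ((508.09063720703125, -16.963836669921875), (248.99562072753906, 244.730712890625), 26.9409236907959)
side bar 289 mid [0.463  0.2702] len 0.15585769649016692 w 0.020296874650138932 yaw 21.512470055014898 0.08386801413015943
rest block rect ((463.76300048828125, 269.1866149902344), (75.57247924804688, 74.84945678710938), 85.52377319335938)
head 62 [ 0.5082 -0.0179  0.1338] [ 0.5106 -0.0197  0.1327] 0.13423489501100283
 rod 32 [ 0.532  -0.0891  0.1749]
 rod 32 [0.5643 0.031  0.1756]
 rod 33 [ 0.4542 -0.0678  0.1748]
 rod 33 [0.4868 0.0517 0.1755]
board ((495.1939697265625, -14.568206787109375), (243.7913818359375, 228.4409942626953), 65.56951141357422)
```

View pics/c2.png

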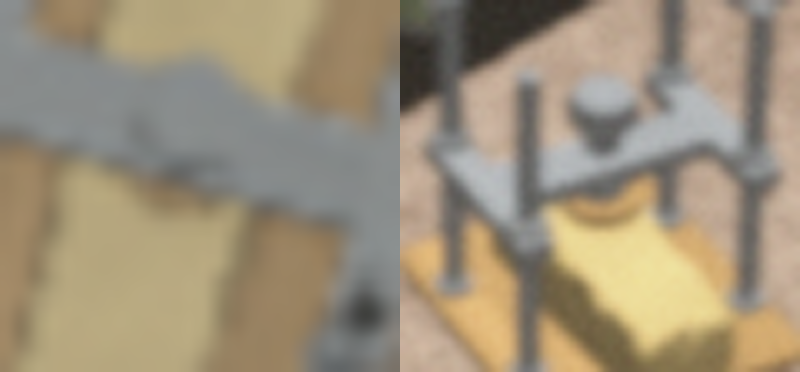

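```bash
cat > d.py <<'E'
import sys
from h import *
from scipy.spatial.transform import Rotation as Ro
def tool():
    s=sensors.get_state();q=np.array(s["orientation"]);R=Ro.from_quat(q[[1,2,3,0]]).as_matrix()
    return s,R,np.degrees(np.arctan2(R[1,0],R[0,0]))
s,R,y=tool()
print("t",round(float(s["clock"]),2),"tcp",s["tcp_pos"].round(4),"yaw",round(y,2),"tilt",R[:2,2].round(4),"F",s["wrist_force"].round(2),"M",s["ft_torque"].round(3),"gap",round(float(s["finger_gap"]),4),"q",s["joint_pos"].round(2))
if len(sys.argv)>1:
    x=np.array(sys.argv[1:4],float);print("shift mm",((x-s["tcp_pos"])@R*1000).round(1),"turn",round(np.radians((y-float(sys.argv[4])+180)%360-180),3))
E
python3 d.py .43 -.25 .26 90; python3 - <<'E'
from h import *
# hexagon hint: IoU of head mask against hex yaw, both views' depth points
for n in("top","side"):
    P=np.load(n+"0.npy");m=(np.hypot(P[...,0]-.509,P[...,1]+.0195)<.03)&(P[...,2]>.127)&(P[...,2]<.142);q=P[m][:,:2]
    c=q.mean(0);a=np.arctan2(*(q-c).T[::-1]);r=np.hypot(*(q-c).T);w=r**6
    print(n,"corner yaw mod60",np.degrees(np.angle((w*np.exp(6j*a)).sum())/6), abs((w*np.exp(6j*a)).sum())/w.sum())
E
```

```text
t 0.1 tcp [ 0.255  -0.5148  0.2305] yaw 26.34 tilt [-0.0005  0.0016] F [ 0.64 -0.33 -1.03] M [ 0.013  0.031 -0.03 ] gap 0.0853 q [-1.25  0.31  0.05  1.3  -0.    1.43]
shift mm [ 274.4 -159.7  -29.2] turn -1.111
top corner yaw mod60 -17.13084978827984 0.34993076596439415
side corner yaw mod60 3.8999655581511377 0.20441175990164023
```

```bash
python3 -m handwheel '[[34,-20,-30,-0.14,0.6],[68,-40,-30,-0.28,0.6],[103,-60,-30,-0.42,0.6],[137,-80,-30,-0.56,0.6],[172,-100,-30,-0.7,0.6],[206,-120,-30,-0.84,0.6],[240,-140,-30,-0.97,0.6],[274,-160,-30,-1.11,0.6]]' 40; python3 d.py .43 .06 .26 150
```

```text
clock: 0.9
tcp_pos: [0.4302, -0.2487, 0.261]
orientation: [-0.0, 0.706, 0.709, -0.0]
wrist_force: [0.4, -0.1, -0.1]
finger_gap: 0.0511
grip_force: 0.0
t 0.9 tcp [ 0.4302 -0.2487  0.261 ] yaw 90.25 tilt [-0.0004  0.0003] F [ 0.39 -0.1  -0.07] M [-0.025 -0.083 -0.056] gap 0.0511 q [-0.69  0.15 -0.09  1.33 -0.    0.88]
shift mm [308.7   1.2   1.1] turn -1.043
```

```bash
python3 -m handwheel '[[39,0,0,-0.13,0.6],[77,0,0,-0.26,0.6],[116,0,0,-0.39,0.6],[154,0,0,-0.52,0.6],[193,0,0,-0.65,0.6],[231,0,0,-0.78,0.6],[270,0,0,-0.91,0.6],[309,0,0,-1.04,0.6]]'; python3 d.py .463 .269 .15 201.6
```

```text
clock: 1.7
tcp_pos: [0.4295, 0.0602, 0.2611]
orientation: [-0.0, 0.26, 0.966, -0.0]
wrist_force: [0.8, 0.4, 0.3]
finger_gap: 0.0513
grip_force: 0.0
t 1.7 tcp [0.4295 0.0602 0.2611] yaw 149.82 tilt [-0.0002 -0.0001] F [0.83 0.41 0.26] M [-0.049 -0.039  0.023] gap 0.0513 q [-0.05  0.03 -0.22  1.32 -0.    0.48]
shift mm [ 76.  197.4 111. ] turn -0.904
```

```bash
python3 -m handwheel '[[-2,-50,0,-0.13,0.6],[-5,-90,0,-0.26,0.6],[-8,-130,10,-0.39,0.6],[-10,-165,40,-0.52,0.6],[-10,-190,70,-0.65,0.6]]'; python3 d.py .463 .269 .12 201.6
```

```text
clock: 2.2
tcp_pos: [0.3447, -0.1087, 0.1955]
orientation: [0.002, -0.049, 0.999, -0.001]
wrist_force: [-0.6, -0.6, -0.7]
finger_gap: 0.0511
grip_force: 0.0
t 2.2 tcp [ 0.3447 -0.1087  0.1955] yaw -174.37 tilt [ 0.0031 -0.0021] F [-0.63 -0.57 -0.69] M [-0.049 -0.026  0.02 ] gap 0.0511 q [-0.53 -0.09 -0.5   1.15 -0.   -0.63]
shift mm [-154.5  364.5   75.1] turn -0.279
```

I sent that second move before its shift was computed, and with the wrong sign. It ended in free space with no contact. From now on I wait for each number before moving.

```bash
python3 -m handwheel '[[-10,20,-40,-0.04,0.6],[-30,70,-65,-0.08,0.6],[-50,115,-65,-0.12,0.6],[-70,160,-65,-0.16,0.6],[-90,205,-65,-0.2,0.6],[-110,250,-65,-0.24,0.6],[-130,300,-40,-0.28,0.6],[-150,340,-20,-0.28,0.6]]'; python3 d.py .463 .269 .12 201.6
```

```text
clock: 3.0
tcp_pos: [0.4586, 0.2361, 0.2205]
orientation: [0.001, -0.186, 0.983, -0.0]
wrist_force: [1.3, -0.3, 0.3]
finger_gap: 0.0514
grip_force: 0.0
t 3.0 tcp [0.4586 0.2361 0.2205] yaw -158.57 tilt [0.0015 0.0003] F [ 1.26 -0.27  0.33] M [-0.018 -0.057  0.035] gap 0.0514 q [ 0.32  0.2  -0.13  1.24 -0.   -0.05]
shift mm [-16.   29.1 100.5] turn -0.003
```

```bash
python3 -m handwheel '[[-16,29,25,0,0.6],[-16,29,60,0,0.6],[-16,29,100,0,0.6],[-16,29,100,0,0.6]]'; python3 d.py .463 .269 .058 201.6
```

```text
clock: 3.4
tcp_pos: [0.458, 0.2651, 0.115]
orientation: [-0.006, -0.185, 0.983, -0.001]
wrist_force: [-0.7, -0.7, -0.6]
finger_gap: 0.0514
grip_force: 0.0
t 3.4 tcp [0.458  0.2651 0.115 ] yaw -158.62 tilt [-0.0107 -0.0043] F [-0.73 -0.72 -0.57] M [-0.06   0.04   0.031] gap 0.0514 q [ 0.37  0.3  -0.27  1.02 -0.    0.  ]
shift mm [-6.7  1.8 56.9] turn -0.004
```

```bash
python3 - <<'E'
from h import *
d=cam("side");cv2.imwrite("pics/s1.png",cv2.resize(d["color"][130:290,130:330],(800,600),interpolation=cv2.INTER_CUBIC)[:600])
E
```

```text
(no output)
```

View pics/s1.png

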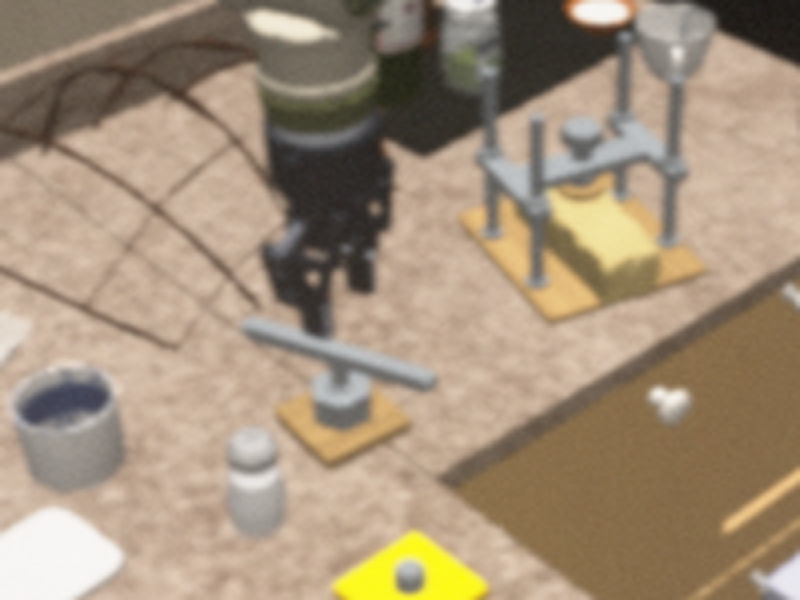

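The gripper hangs straight above the bar's middle, with fingers near (320,310) and the bar from (245,325) to (435,380). The shaker at (255,480) and the clamp are undisturbed.

```bash
python3 d.py .463 .269 .058 201.6
```

```text
t 3.45 tcp [0.4599 0.2656 0.1181] yaw -158.65 tilt [-0.0066 -0.0027] F [-0.66 -0.16  0.67] M [-0.022 -0.026 -0.027] gap 0.0515 q [ 0.37  0.3  -0.26  1.02 -0.    0.  ]
shift mm [-4.6  2.  60.1] turn -0.004
```

```bash
python3 -m handwheel '[[-2,1,20,0,0.6],[-2,1,30,0,0.6],[-2,1,30,0,0.6],[-2,1,30,0,0.6]]'; python3 d.py .463 .269 .058 201.6
```

```text
clock: 3.85
tcp_pos: [0.4647, 0.2681, 0.092]
orientation: [0.001, -0.185, 0.983, 0.0]
wrist_force: [-0.3, 0.1, 0.8]
finger_gap: 0.0512
grip_force: 0.0
t 3.85 tcp [0.4647 0.2681 0.092 ] yaw -158.7 tilt [0.0013 0.0004] F [-0.32  0.14  0.8 ] M [ 0.047  0.006 -0.033] gap 0.0512 q [ 0.37  0.32 -0.3   0.95 -0.    0.  ]
shift mm [ 1.3  1.4 34. ] turn -0.005
```

```bash
python3 -m handwheel '[[1,1,15,0,0.6],[1,1,34,0,0.6],[1,1,34,0,0.6],[1,1,34,0,0.4],[1,1,34,0,0.25],[1,1,34,0,0.1],[1,1,34,0,0.05],[1,1,34,0,0.0]]' 40; python3 d.py .463 .269 .058 201.6
```

```text
clock: 4.65
tcp_pos: [0.4638, 0.269, 0.0579]
orientation: [0.001, -0.185, 0.983, 0.0]
wrist_force: [0.5, -1.2, 5.9]
finger_gap: 0.0133
grip_force: 43.2
t 4.65 tcp [0.4638 0.269  0.0579] yaw -158.68 tilt [0.0024 0.0006] F [ 0.52 -1.24  5.87] M [-0.171  0.048  0.006] gap 0.0133 q [ 0.38  0.35 -0.34  0.87 -0.    0.  ]
shift mm [ 0.7  0.3 -0.1] turn -0.005
```

```bash
python3 -m handwheel '[[0,0,0,0,0],[0,0,-10,0,0],[0,0,-25,0,0],[0,0,-60,0,0],[0,0,-100,0,0],[0,0,-140,0,0],[0,0,-190,0,0],[0,0,-190,0,0]]' 80; python3 d.py .509 -.0195 .25 201.6
```

```text
clock: 5.45
tcp_pos: [0.4654, 0.27, 0.254]
orientation: [0.006, -0.185, 0.983, 0.001]
wrist_force: [-0.4, 0.7, -2.4]
finger_gap: 0.0125
grip_force: 78.3
t 5.45 tcp [0.4654 0.27   0.254 ] yaw -158.66 tilt [0.0104 0.0043] F [-0.44  0.7  -2.37] M [ 0.017 -0.113  0.021] gap 0.0125 q [ 0.38  0.23 -0.02  1.32  0.    0.  ]
shift mm [  64.8 -285.5    3.3] turn -0.005
```

```bash
python3 -m handwheel '[[8,-38,0,0,0],[18,-80,0,0,0],[28,-122,0,0,0],[38,-165,0,0,0],[48,-208,0,0,0],[58,-250,0,0,0],[65,-285,0,0,0],[65,-285,0,0,0]]'; python3 - <<'E'
from h import *
for n in("top","side"):
    d=cam(n);P=d["P"];np.save(n+"1.npy",P)
    import runpy
    s=sensors.get_state();t=s["tcp_pos"];b=t[2]+.019
    m=(np.hypot(P[...,0]-t[0],P[...,1]-t[1])<.095)&(P[...,2]>b-.006)&(P[...,2]<b+.016)
    q=P[m][:,:2]-t[:2];u=np.array([np.cos(np.radians(21.3)),np.sin(np.radians(21.3))]);a=q@u;w=q@[-u[1],u[0]];k=abs(w)<.012
    print(n,t.round(4),len(a[k]),"along",a[k].min(),a[k].max(),"across",np.median(w[k&(abs(a)>.03)]))
cv2.imwrite("pics/s2.png",cv2.resize(d["color"][80:240,180:380],(800,600),interpolation=cv2.INTER_CUBIC))
E
python3 d.py .509 -.0195 .25 201.6
```

```text
clock: 6.25
tcp_pos: [0.5061, -0.0242, 0.2458]
orientation: [-0.001, -0.182, 0.983, -0.0]
wrist_force: [1.3, 1.4, -2.7]
finger_gap: 0.0126
grip_force: 78.7
t 6.3 tcp [ 0.5055 -0.0223  0.2458] yaw -158.91 tilt [-0.0017  0.0004] F [-0.89  0.72 -1.97] M [0.062 0.055 0.013] gap 0.0125 q [-0.2   0.18 -0.1   1.3   0.   -0.57]
shift mm [-4.2  1.3 -4.2] turn -0.009Traceback (most recent call last):
  File "<stdin>", line 8, in <module>
    return umr_minimum(a, axis, None, out, keepdims, initial, where)
ValueError: zero-size array to reduction operation minimum which has no identity
```

```bash
python3 - <<'E'
from h import *
d=cam("side");P=d["P"];s=sensors.get_state();t=s["tcp_pos"];b=t[2]+.019
u=np.array([np.cos(np.radians(21.1)),np.sin(np.radians(21.1))]);v=np.array([-u[1],u[0]])
m=(np.hypot(P[...,0]-t[0],P[...,1]-t[1])<.095)&(P[...,2]>b-.004)&(P[...,2]<b+.016)
q=P[m]-t;a=q[:,:2]@u;w=q[:,:2]@v;k=abs(w)<.014
print("bar",t.round(4),k.sum(),"along",a[k].min(),a[k].max(),"w",w[k&(abs(a)>.035)].mean(),"ztop",np.median(q[k&(abs(a)>.035),2]))
m=(np.hypot(P[...,0]-t[0],P[...,1]-t[1])<.03)&(P[...,2]>t[2]-.04)&(P[...,2]<t[2]-.016)
q=P[m];print("socket",len(q),"mean",q.mean(0).round(4))
# where a 48mm hex/cyl socket's visible points should centre: image-space lateral test
C=np.array(d["xyz"]);los=(t-C)[:2];los/=np.linalg.norm(los);lat=np.array([-los[1],los[0]])
l=(q[:,:2]-t[:2])@lat;print("socket lateral off",(l.max()+l.min())/2,np.ptp(l),"lat dir",lat)
h=np.load("side0.npy");m=(np.hypot(h[...,0]-.509,h[...,1]+.0195)<.03)&(h[...,2]>.12)&(h[...,2]<.142);l=(h[m][:,:2]-[.509,-.0195])@lat
print("head lateral off",(l.max()+l.min())/2,np.ptp(l))
cv2.imwrite("pics/s2.png",cv2.resize(d["color"][80:230,180:380],(800,600),interpolation=cv2.INTER_CUBIC))
E
python3 d.py .509 -.0195 .25 201.6
```

```text
bar [ 0.5053 -0.021   0.2459] 246 along -0.07775406433558799 0.0786749187148783 w 0.0028696947957801097 ztop 0.02487937576165658
socket 93 mean [ 0.4957 -0.0109  0.2183]
socket lateral off 0.00020217062389282954 0.04043435276208521 lat dir [0.70858957 0.70562087]
head lateral off -0.00015045819546690743 0.032204730083434774
t 6.35 tcp [ 0.5053 -0.021   0.2459] yaw -158.8 tilt [-0.0018  0.0008] F [-0.45  0.43 -2.92] M [ 0.052 -0.014 -0.011] gap 0.0124 q [-0.2   0.18 -0.1   1.3   0.   -0.57]
shift mm [-4.   0.  -4.1] turn -0.007
```

View pics/s2.png

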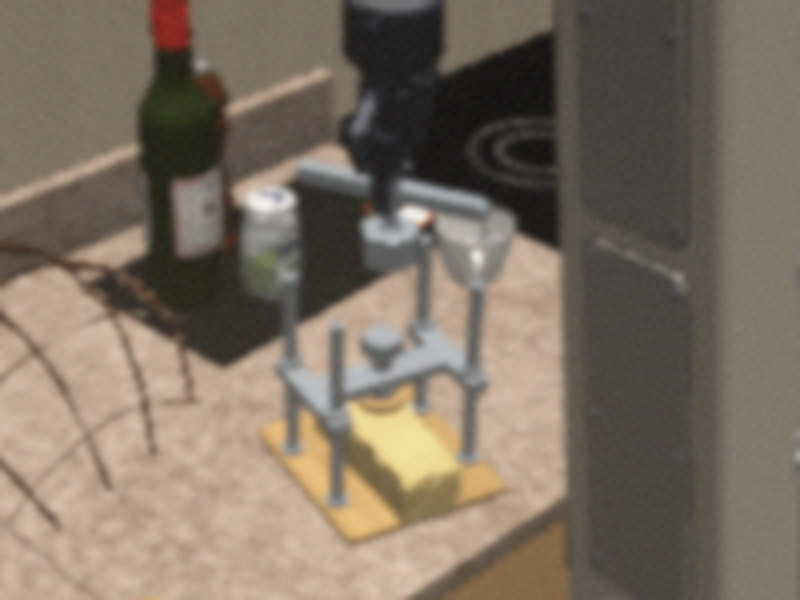

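The key hangs centred in the grip over the clamp: bar from (298,170) to (488,212), socket at (388,245), screw head at (382,345). The bystanders have not moved. Next I turn the bar onto the clamp's x axis, which the head's corners seem to match, and go down.

```bash
python3 -m handwheel '[[-4,0,0,0.12,0],[-4,0,0,0.24,0],[-4,0,10,0.36,0],[-4,0,20,0.48,0],[-4,0,35,0.6,0],[-4,0,50,0.628,0],[-4,0,50,0.628,0],[-4,0,50,0.628,0]]' 100; python3 d.py .509 -.0195 .18 165
```

```text
clock: 7.15
tcp_pos: [0.509, -0.0178, 0.1966]
orientation: [-0.001, 0.126, 0.992, 0.0]
wrist_force: [0.6, 0.4, -2.0]
finger_gap: 0.0122
grip_force: 101.7
t 7.15 tcp [ 0.509  -0.0178  0.1966] yaw 165.49 tilt [-0.0011  0.0004] F [ 0.58  0.43 -1.99] M [-0.018 -0.02  -0.027] gap 0.0122 q [-0.19  0.2  -0.19  1.18  0.    0.06]
shift mm [-0.4 -1.7 16.6] turn 0.009
```

```bash
python3 -m handwheel '[[0,-1.5,8,0.01,0],[0,-1.5,16,0.01,0],[0,-1.5,19,0.01,0],[0,-1.5,22,0.01,0],[0,-1.5,24,0.01,0],[0,-1.5,24,0.01,0]]'; python3 d.py .509 -.0195 .153 165
```

```text
clock: 7.75
tcp_pos: [0.5098, -0.0205, 0.1727]
orientation: [0.001, 0.133, 0.991, 0.0]
wrist_force: [2.0, 0.1, -3.6]
finger_gap: 0.0122
grip_force: 101.5
t 7.75 tcp [ 0.5098 -0.0205  0.1727] yaw 164.77 tilt [ 0.0011 -0.    ] F [ 2.04  0.15 -3.64] M [ 0.025 -0.419 -0.015] gap 0.0122 q [-0.2   0.21 -0.23  1.12  0.    0.07]
shift mm [ 1.   0.8 19.7] turn -0.004
```

```bash
python3 -m handwheel '[[0,0.5,2,0,0],[0,0.5,4,0,0],[0,0.5,4,0,0]]'; python3 d.py .509 -.0195 .153 165
```

```text
clock: 8.05
tcp_pos: [0.5099, -0.0201, 0.1687]
orientation: [0.001, 0.133, 0.991, -0.0]
wrist_force: [2.5, -0.3, -3.2]
finger_gap: 0.0122
grip_force: 101.6
t 8.05 tcp [ 0.5099 -0.0201  0.1687] yaw 164.77 tilt [ 0.001  -0.0004] F [ 2.46 -0.33 -3.17] M [-0.073 -0.636 -0.115] gap 0.0122 q [-0.2   0.22 -0.24  1.11 -0.    0.07]
shift mm [ 1.   0.3 15.7] turn -0.004
```

```bash
python3 -m handwheel '[[-0.5,0,3,0,0],[-0.5,0,6,0,0],[-0.5,0,9,0,0],[-0.5,0,11,0,0],[-0.5,0,11,0,0]]'; python3 d.py .509 -.0195 .153 165
```

```text
clock: 8.55
tcp_pos: [0.5099, -0.0201, 0.1573]
orientation: [0.0, 0.133, 0.991, -0.0]
wrist_force: [4.2, 0.0, -4.4]
finger_gap: 0.0122
grip_force: 101.4
t 8.55 tcp [ 0.5099 -0.0201  0.1573] yaw 164.77 tilt [ 0.     -0.0002] F [ 4.2   0.03 -4.4 ] M [-0.151 -0.744 -0.086] gap 0.0122 q [-0.2   0.22 -0.26  1.09 -0.    0.07]
shift mm [1.1 0.4 4.3] turn -0.004
```

```bash
python3 -m handwheel '[[0.7,0,0,0,0],[0.7,0,0,0,0],[0.7,0,0,0,0]]'; python3 d.py .509 -.0195 .153 165
```

```text
clock: 8.85
tcp_pos: [0.5096, -0.02, 0.1576]
orientation: [0.0, 0.133, 0.991, -0.0]
wrist_force: [5.1, -1.0, -5.3]
finger_gap: 0.0121
grip_force: 101.2
t 8.85 tcp [ 0.5096 -0.02    0.1576] yaw 164.77 tilt [ 0.0006 -0.0003] F [ 5.06 -1.03 -5.33] M [-0.241 -1.179 -0.134] gap 0.0121 q [-0.2   0.22 -0.26  1.09 -0.    0.07]
shift mm [0.7 0.3 4.6] turn -0.004
```

```bash
python3 -m handwheel '[[-1.8,0,0,0,0],[-1.8,0,2,0,0],[-1.8,0,4,0,0],[-1.8,0,5,0,0],[-1.8,0,5,0,0]]'; python3 d.py .509 -.0195 .153 165
```

```text
clock: 9.35
tcp_pos: [0.5107, -0.0202, 0.1537]
orientation: [0.0, 0.132, 0.991, -0.0]
wrist_force: [-1.4, 0.9, 6.3]
finger_gap: 0.0122
grip_force: 102.9
t 9.35 tcp [ 0.5107 -0.0202  0.1537] yaw 164.78 tilt [ 0.0005 -0.0001] F [-1.4   0.94  6.29] M [ 0.092  0.15  -0.043] gap 0.0122 q [-0.2   0.23 -0.26  1.08  0.    0.07]
shift mm [1.8 0.3 0.7] turn -0.004
```

Fully seated: the roof contact shows at 6 N, with tcp z 0.1537. First stroke clockwise.

```bash
python3 -m handwheel '[[0,0,-0.5,0.12,0],[0,0,0,0.25,0],[0,0,0.5,0.38,0],[0,0,1,0.5,0],[0,0,1.3,0.62,0],[0,0,1.5,0.74,0],[0,0,1.5,0.74,0]]'; python3 d.py .5105 -.0202 .152 120
```

```text
clock: 10.05
tcp_pos: [0.5112, -0.0208, 0.1522]
orientation: [0.001, 0.482, 0.876, -0.0]
wrist_force: [-0.9, -1.4, 6.3]
finger_gap: 0.0117
grip_force: 102.9
t 10.05 tcp [ 0.5112 -0.0208  0.1522] yaw 122.34 tilt [ 0.0013 -0.0013] F [-0.85 -1.39  6.3 ] M [-0.434 -0.003 -0.016] gap 0.0117 q [-0.2   0.23 -0.27  1.08 -0.    0.81]
shift mm [ 0.9 -0.2  0.1] turn 0.041
```

```bash
python3 -m handwheel '[[0.5,0,0,-0.1,0],[0.5,0,-5,-0.1,0],[0.5,0,-13,-0.1,0],[0.5,0,-22,-0.1,0],[0.5,0,-24,-0.1,0]]'; python3 d.py .5105 -.0202 .176 188
```

```text
clock: 10.55
tcp_pos: [0.5105, -0.0195, 0.1762]
orientation: [-0.0, 0.438, 0.899, 0.0]
wrist_force: [-0.1, 1.0, -2.2]
finger_gap: 0.0123
grip_force: 101.8
t 10.55 tcp [ 0.5105 -0.0195  0.1762] yaw 128.1 tilt [0.     0.0007] F [-0.08  0.95 -2.18] M [ 0.019 -0.011  0.026] gap 0.0123 q [-0.2   0.21 -0.22  1.13  0.    0.71]
shift mm [-0.5 -0.4  0.2] turn -1.045
```

```bash
python3 -m handwheel '[[-0.5,0,-1,-0.15,0],[-0.5,0,-1,-0.3,0],[-0.5,0,-1,-0.45,0],[-0.5,0,-1,-0.6,0],[-0.5,0,-1,-0.75,0],[-0.5,0,-1,-0.9,0],[-0.5,0,-1,-1.047,0],[-0.5,0,-1,-1.047,0]]'; python3 d.py .5105 -.0202 .152 188
```

```text
clock: 11.35
tcp_pos: [0.5102, -0.0198, 0.176]
orientation: [-0.001, -0.071, 0.997, 0.0]
wrist_force: [0.4, 0.6, -2.8]
finger_gap: 0.012
grip_force: 101.7
t 11.35 tcp [ 0.5102 -0.0198  0.176 ] yaw -171.88 tilt [-0.0014  0.0008] F [ 0.4   0.6  -2.77] M [ 0.02   0.002 -0.01 ] gap 0.012 q [-0.2   0.21 -0.22  1.14  0.   -0.34]
shift mm [-0.3 -0.4 24. ] turn 0.002
```

```bash
python3 -m handwheel '[[-0.3,-0.3,4,0,0],[-0.3,-0.3,9,0,0],[-0.3,-0.3,15,0,0],[-0.3,-0.3,21,0,0],[-0.3,-0.3,24,0,0],[-0.3,-0.3,24,0,0]]'; python3 d.py .5105 -.0202 .152 120
```

```text
clock: 11.95
tcp_pos: [0.5112, -0.0205, 0.1523]
orientation: [0.0, -0.07, 0.998, 0.0]
wrist_force: [-0.8, -0.6, 0.4]
finger_gap: 0.0124
grip_force: 102.1
t 11.95 tcp [ 0.5112 -0.0205  0.1523] yaw -171.93 tilt [0.0001 0.    ] F [-0.78 -0.59  0.43] M [0.155 0.209 0.075] gap 0.0124 q [-0.2   0.23 -0.26  1.08  0.   -0.34]
shift mm [0.6 0.4 0.3] turn 1.188
```

```bash
python3 -m handwheel '[[0.3,0,0,0.15,0],[0.3,0,0,0.3,0],[0.3,0,0.5,0.45,0],[0.3,0,1,0.6,0],[0.3,0,1.4,0.75,0],[0.3,0,1.8,0.9,0],[0.3,0,2.2,1.05,0],[0.3,0,2.5,1.17,0]]';python3 -m handwheel '[[0,0,0,0,0],[0,0,0,0,0]]' ; python3 d.py .5105 -.0202 .152 120
```

```text
clock: 12.75
tcp_pos: [0.5111, -0.021, 0.1496]
orientation: [0.0, 0.495, 0.869, -0.0]
wrist_force: [-0.6, -1.3, -1.7]
finger_gap: 0.012
grip_force: 101.9
clock: 12.95
tcp_pos: [0.5111, -0.0209, 0.1496]
orientation: [0.0, 0.491, 0.871, -0.0]
wrist_force: [-1.1, -1.9, -0.7]
finger_gap: 0.0118
grip_force: 101.8
t 12.95 tcp [ 0.5111 -0.0209  0.1496] yaw 121.19 tilt [ 0.0001 -0.0006] F [-1.06 -1.92 -0.72] M [-0.375 -0.008 -0.042] gap 0.0118 q [-0.2   0.23 -0.27  1.07 -0.    0.83]
shift mm [ 0.9 -0.1 -2.4] turn 0.021
```

```bash
python3 -m handwheel '[[0.5,0,0,-0.1,0],[0.5,0,-5,-0.1,0],[0.5,0,-13,-0.1,0],[0.5,0,-22,-0.1,0],[0.5,0,-24,-0.1,0],[0.5,0,-24,-0.1,0]]'; python3 d.py .5105 -.0202 .173 187
```

```text
clock: 13.55
tcp_pos: [0.5111, -0.0201, 0.1745]
orientation: [0.001, 0.448, 0.894, 0.0]
wrist_force: [0.8, -0.2, -3.0]
finger_gap: 0.0122
grip_force: 101.7
t 13.55 tcp [ 0.5111 -0.0201  0.1745] yaw 126.78 tilt [0.0014 0.    ] F [ 0.76 -0.19 -3.03] M [-0.026 -0.025  0.024] gap 0.0122 q [-0.2   0.21 -0.23  1.13  0.    0.73]
shift mm [ 0.3 -0.6  1.5] turn -1.051
```

```bash
python3 -m handwheel '[[0,0,-1,-0.15,0],[0,0,-1,-0.3,0],[0,0,-1,-0.45,0],[0,0,-1,-0.6,0],[0,0,-1,-0.75,0],[0,0,-1,-0.9,0],[0,0,-1,-1.047,0],[0,0,-1,-1.047,0]]'; python3 d.py .5105 -.0202 .1495 187
```

```text
clock: 14.35
tcp_pos: [0.5104, -0.02, 0.1744]
orientation: [-0.0, -0.059, 0.998, 0.0]
wrist_force: [-1.0, -0.6, -1.6]
finger_gap: 0.0124
grip_force: 101.7
t 14.35 tcp [ 0.5104 -0.02    0.1744] yaw -173.21 tilt [-0.0007  0.0003] F [-0.97 -0.59 -1.61] M [0.054 0.014 0.051] gap 0.0124 q [-0.2   0.22 -0.23  1.13  0.   -0.32]
shift mm [-0.1 -0.2 24.9] turn -0.004
```

```bash
python3 -m handwheel '[[0,-0.2,4,0,0],[0,-0.2,9,0,0],[0,-0.2,15,0,0],[0,-0.2,21,0,0],[0,-0.2,25,0,0],[0,-0.2,25,0,0]]'; python3 d.py .5105 -.0202 .1495 120
```

```text
clock: 14.95
tcp_pos: [0.5109, -0.0204, 0.1497]
orientation: [0.0, -0.059, 0.998, -0.0]
wrist_force: [0.6, 0.7, -1.6]
finger_gap: 0.0123
grip_force: 101.7
t 14.95 tcp [ 0.5109 -0.0204  0.1497] yaw -173.25 tilt [ 0.0005 -0.0001] F [ 0.63  0.71 -1.56] M [ 0.016 -0.028 -0.025] gap 0.0123 q [-0.2   0.23 -0.27  1.07 -0.   -0.31]
shift mm [0.4 0.2 0.2] turn 1.165
```

```bash
python3 -m handwheel '[[0,0,0,0.12,0],[0,0,0.2,0.24,0],[0,0,0.4,0.32,0],[0,0,0.4,0.32,0]]'; python3 d.py; python3 -m handwheel '[[0,0,0.2,0.08,0],[0,0,0.4,0.16,0],[0,0,0.5,0.24,0],[0,0,0.5,0.24,0]]';python3 d.py .5105 -.0202 .1495 120
```

```text
clock: 15.35
tcp_pos: [0.5109, -0.0204, 0.1491]
orientation: [0.0, 0.101, 0.995, -0.0]
wrist_force: [0.9, -0.2, -2.1]
finger_gap: 0.012
grip_force: 101.7
t 15.35 tcp [ 0.5109 -0.0204  0.1491] yaw 168.42 tilt [ 0.0003 -0.0001] F [ 0.88 -0.24 -2.07] M [-0.006 -0.143 -0.043] gap 0.012 q [-0.2   0.23 -0.27  1.07 -0.    0.01]
clock: 15.75
tcp_pos: [0.5109, -0.0206, 0.1486]
orientation: [0.0, 0.218, 0.976, -0.0]
wrist_force: [0.9, -0.5, -2.1]
finger_gap: 0.0123
grip_force: 101.6
t 15.75 tcp [ 0.5109 -0.0206  0.1486] yaw 154.76 tilt [ 0.0002 -0.0004] F [ 0.91 -0.46 -2.11] M [-0.204 -0.271  0.09 ] gap 0.0123 q [-0.2   0.23 -0.27  1.07 -0.    0.24]
shift mm [ 0.6  0.1 -0.9] turn 0.607
```

```bash
python3 -m handwheel '[[0,0,0,0,0]]' >/dev/null; python3 d.py; python3 -m handwheel '[[0,0,0.2,0.07,0],[0,0,0.4,0.15,0],[0,0,0.4,0.15,0]]' >/dev/null;python3 d.py;python3 -m handwheel '[[0,0,0,0,0]]'>/dev/null; python3 d.py
```

```text
t 15.85 tcp [ 0.5109 -0.0205  0.1487] yaw 154.85 tilt [ 0.0003 -0.0003] F [ 1.64 -1.58 -3.8 ] M [-0.1   -0.295  0.136] gap 0.0121 q [-0.2   0.23 -0.27  1.07 -0.    0.24]
t 16.15 tcp [ 0.5109 -0.0206  0.1483] yaw 146.19 tilt [ 0.0004 -0.0005] F [ 1.45 -0.99 -2.25] M [-0.257 -0.229 -0.036] gap 0.0125 q [-0.2   0.23 -0.27  1.07 -0.    0.39]
t 16.25 tcp [ 0.5109 -0.0206  0.1484] yaw 146.26 tilt [ 0.0003 -0.0004] F [ 0.48 -1.13 -3.63] M [-0.289 -0.254  0.022] gap 0.0123 q [-0.2   0.23 -0.27  1.07 -0.    0.39]
```

```bash
python3 -m handwheel '[[0,0,0.2,0.07,0],[0,0,0.4,0.15,0]]' >/dev/null;python3 d.py;python3 -m handwheel '[[0,0,0,0,0]]'>/dev/null; python3 d.py;python3 -m handwheel '[[0,0,0,0,0]]'>/dev/null; python3 d.py;  python3 -m handwheel '[[0,0,0.2,0.07,0],[0,0,0.4,0.15,0]]' >/dev/null;python3 d.py;python3 -m handwheel '[[0,0,0,0,0]]'>/dev/null; python3 d.py;python3 -m handwheel '[[0,0,0,0,0]]'>/dev/null; python3 d.py
```

```text
t 16.45 tcp [ 0.5109 -0.0206  0.148 ] yaw 137.47 tilt [ 0.0004 -0.0007] F [ 0.7  -0.87 -3.92] M [-0.44  -0.315 -0.057] gap 0.0121 q [-0.2   0.23 -0.27  1.07 -0.    0.55]
t 16.55 tcp [ 0.5109 -0.0206  0.148 ] yaw 137.59 tilt [ 0.0003 -0.0006] F [ 1.63 -2.08 -3.3 ] M [-0.358 -0.308 -0.056] gap 0.012 q [-0.2   0.23 -0.27  1.07 -0.    0.54]
t 16.65 tcp [ 0.5109 -0.0206  0.148 ] yaw 137.66 tilt [ 0.0003 -0.0005] F [ 0.71 -2.32 -3.05] M [-0.419 -0.368 -0.084] gap 0.012 q [-0.2   0.23 -0.27  1.07 -0.    0.54]
t 16.85 tcp [ 0.5108 -0.0206  0.1477] yaw 128.88 tilt [ 0.0001 -0.0006] F [-0.05 -1.71 -0.71] M [-0.57  -0.114  0.109] gap 0.0122 q [-0.2   0.23 -0.27  1.07 -0.    0.69]
t 16.95 tcp [ 0.5107 -0.0206  0.1477] yaw 129.01 tilt [ 0.0001 -0.0006] F [ 0.4  -2.12 -0.96] M [-0.548 -0.079  0.117] gap 0.0121 q [-0.2   0.23 -0.27  1.07 -0.    0.69]
t 17.05 tcp [ 0.5107 -0.0206  0.1477] yaw 129.07 tilt [ 0.0001 -0.0005] F [-0.99 -2.76 -1.24] M [-0.581 -0.073  0.076] gap 0.0121 q [-0.2   0.23 -0.27  1.07 -0.    0.69]
```

```bash
cat > m.py <<'E'
from h import *
# average the moment over camera ticks (arm holds)
M=[];F=[]
for i in range(6):
    imaging.read_camera("side");s=sensors.get_state();M.append(s["ft_torque"][2]);F.append(s["wrist_force"])
print("Mz",np.round(np.mean(M),3),np.round(M,3),"F",np.mean(F,0).round(1),"t",s["clock"])
E
python3 m.py;python3 -m handwheel '[[0,0,0.1,0.04,0],[0,0,0.2,0.08,0]]' >/dev/null;python3 m.py; python3 d.py
```

```text
Mz 0.038 [ 0.066  0.072  0.095  0.004 -0.007 -0.002] F [ 0.2 -2.7 -0.8] t 17.35
Mz 0.076 [ 0.115  0.052  0.063  0.114  0.126 -0.015] F [-0.7 -3.3  0.8] t 17.85
t 17.85 tcp [ 0.5107 -0.0205  0.1475] yaw 124.36 tilt [ 0.     -0.0004] F [-0.4  -4.23  0.98] M [-0.754  0.19  -0.015] gap 0.0123 q [-0.2   0.23 -0.27  1.07 -0.    0.77]
```

```bash
python3 -m handwheel '[[0,0,0.1,0.03,0],[0,0,0.1,0.06,0]]' >/dev/null;python3 m.py; python3 d.py
```

```text
Mz 0.125 [0.095 0.094 0.09  0.186 0.172 0.116] F [-2.1 -3.7  3.4] t 18.35
t 18.35 tcp [ 0.5107 -0.0205  0.1474] yaw 120.89 tilt [-0.     -0.0004] F [-2.22 -3.21  3.55] M [-0.904  0.474  0.116] gap 0.0117 q [-0.2   0.23 -0.27  1.07 -0.    0.83]
```

The moment rises steadily to 0.125, but the bar is now near the rods. I'll refit it mid-window to rule out rod contact.

```bash
python3 -m handwheel '[[0.5,0,0,-0.1,0],[0.5,0,0,-0.13,0],[0.5,0,-5,-0.13,0],[0.5,0,-13,-0.13,0],[0.5,0,-22,-0.13,0],[0.5,0,-24,-0.13,0],[0.5,0,-24,-0.13,0]]'; python3 d.py .5105 -.0202 .173 187
```

```text
clock: 19.05
tcp_pos: [0.5105, -0.0192, 0.1716]
orientation: [-0.0, 0.436, 0.9, 0.001]
wrist_force: [0.2, -0.6, -2.9]
finger_gap: 0.0125
grip_force: 101.8
t 19.05 tcp [ 0.5105 -0.0192  0.1716] yaw 128.35 tilt [0.0004 0.0013] F [ 0.16 -0.58 -2.9 ] M [-0.06  -0.026  0.023] gap 0.0125 q [-0.2   0.22 -0.23  1.12  0.    0.71]
shift mm [-0.7 -0.6 -1.4] turn -1.024
```

```bash
python3 -m handwheel '[[-0.3,-0.5,-1,-0.15,0],[-0.3,-0.5,-1,-0.3,0],[-0.3,-0.5,-1,-0.45,0],[-0.3,-0.5,-1,-0.6,0],[-0.3,-0.5,-1,-0.75,0],[-0.3,-0.5,-1,-0.9,0],[-0.3,-0.5,-1,-1.04,0],[-0.3,-0.5,-1,-1.1,0]]'; python3 -m handwheel '[[0,0,0,0,0],[0,0,0,0,0]]' >/dev/null; python3 d.py .5105 -.0202 .1475 187
```

```text
clock: 19.85
tcp_pos: [0.5097, -0.0198, 0.1718]
orientation: [-0.0, -0.101, 0.995, 0.001]
wrist_force: [-0.0, 0.4, -2.8]
finger_gap: 0.0123
grip_force: 101.7
t 20.05 tcp [ 0.51   -0.0201  0.172 ] yaw -168.72 tilt [-0.0006  0.0006] F [-0.88  0.19 -2.21] M [ 0.016 -0.047 -0.038] gap 0.0122 q [-0.2   0.22 -0.23  1.12  0.   -0.39]
shift mm [-0.5 -0.2 24.5] turn 0.075
```

```bash
python3 -m handwheel '[[-0.4,-0.2,4,0,0],[-0.4,-0.2,8,0,0],[-0.4,-0.2,10,0,0],[-0.4,-0.2,12,0,0]]'; python3 d.py .5105 -.0202 .1475 187
```

```text
clock: 20.45
tcp_pos: [0.5104, -0.0204, 0.1598]
orientation: [-0.0, -0.099, 0.995, 0.0]
wrist_force: [-0.6, 0.1, -2.0]
finger_gap: 0.0119
grip_force: 101.8
t 20.45 tcp [ 0.5104 -0.0204  0.1598] yaw -168.65 tilt [-0.0006  0.0004] F [-0.59  0.06 -1.97] M [0.229 0.092 0.013] gap 0.0119 q [-0.2   0.22 -0.25  1.1   0.   -0.4 ]
shift mm [-0.1  0.2 12.3] turn 0.076
```

Entering freely. I'll seat it, then tighten while measuring.

```bash
python3 -m handwheel '[[0,0,4,0,0],[0,0,8,0,0],[0,0,12.3,0,0],[0,0,12.3,0,0]]'; python3 m.py; python3 -m handwheel '[[0,0,0,0.08,0],[0,0,0,0.12,0]]' >/dev/null; python3 m.py; python3 d.py
```

```text
clock: 20.85
tcp_pos: [0.5106, -0.0205, 0.1476]
orientation: [-0.0, -0.099, 0.995, 0.0]
wrist_force: [-0.6, 2.2, -2.7]
finger_gap: 0.0122
grip_force: 101.6
Mz 0.054 [0.09  0.031 0.093 0.061 0.021 0.029] F [-0.2  1.5 -2.8] t 21.15
Mz 0.095 [0.094 0.043 0.049 0.161 0.118 0.105] F [-1.1  2.9 -3.3] t 21.65
t 21.65 tcp [ 0.5105 -0.0204  0.1478] yaw -175.47 tilt [-0.0005  0.0005] F [-1.52  2.47 -3.53] M [0.741 0.177 0.105] gap 0.012 q [-0.2   0.23 -0.27  1.07  0.   -0.28]
```

```bash
python3 -m handwheel '[[0,0,0.1,0.04,0],[0,0,0.2,0.08,0]]' >/dev/null; python3 m.py; python3 -m handwheel '[[0,0,0.1,0.04,0],[0,0,0.1,0.05,0]]' >/dev/null; python3 m.py; python3 d.py
```

```text
Mz 0.119 [0.21  0.098 0.067 0.068 0.134 0.135] F [-1.6  3.5 -2.4] t 22.15
Mz 0.212 [0.199 0.22  0.192 0.25  0.215 0.194] F [-2.2  4.2 -1.7] t 22.65
t 22.65 tcp [ 0.5105 -0.0205  0.1476] yaw 177.07 tilt [-0.0003  0.0002] F [-2.3   4.53 -0.66] M [1.058 0.618 0.194] gap 0.0123 q [-0.2   0.23 -0.27  1.07  0.   -0.15]
```

Firm at 0.21. I'll ease the key back off the flats and lift it.

```bash
python3 -m handwheel '[[0,0,0,-0.1,0],[0,0,0,-0.2,0],[0,0,0,-0.25,0]]' >/dev/null; python3 m.py;python3 -m handwheel '[[0,0,0,-0.05,0],[0,0,-3,-0.05,0],[0,0,-8,-0.05,0],[0,0,-14,-0.05,0],[0,0,-24,-0.05,0],[0,0,-50,-0.05,0],[0,0,-96,-0.05,0],[0,0,-96,-0.05,0]]'; python3 d.py .4635 .269 .24 201.4
```

```text
Mz 0.044 [ 0.112  0.118  0.056 -0.013 -0.009 -0.002] F [-1.7  3.1 -2.4] t 23.25
clock: 24.05
tcp_pos: [0.5145, -0.022, 0.251]
orientation: [0.006, -0.123, 0.992, -0.003]
wrist_force: [1.4, 0.1, -1.6]
finger_gap: 0.0123
grip_force: 101.9
t 24.05 tcp [ 0.5145 -0.022   0.251 ] yaw -165.82 tilt [ 0.0123 -0.0039] F [ 1.39  0.08 -1.65] M [-0.003 -0.112  0.064] gap 0.0123 q [-0.2   0.18 -0.08  1.3  -0.   -0.45]
shift mm [-21.7 294.7   9.2] turn -0.126
```

```bash
python3 -m handwheel '[[-2,35,0,-0.02,0],[-6,75,0,-0.04,0],[-9,115,0,-0.06,0],[-12,155,0,-0.08,0],[-15,200,0,-0.1,0],[-18,245,0,-0.126,0],[-20,285,0,-0.126,0],[-21,293,0,-0.126,0]]';python3 -m handwheel '[[0,0,0,0,0],[0,0,0,0,0],[0,0,0,0,0]]' >/dev/null; python3 d.py .4635 .269 .1 201.4
```

```text
clock: 24.85
tcp_pos: [0.4586, 0.2719, 0.2441]
orientation: [0.001, -0.188, 0.982, 0.0]
wrist_force: [-0.6, -1.2, -3.2]
finger_gap: 0.0123
grip_force: 101.7
t 25.15 tcp [0.4596 0.2672 0.2437] yaw -158.67 tilt [ 0.0004 -0.0007] F [ 0.31 -0.03 -2.37] M [0.    0.015 0.051] gap 0.0123 q [ 0.38  0.23 -0.04  1.3  -0.    0.  ]
shift mm [ -4.2   0.4 143.7] turn -0.001
```

```bash
python3 -m handwheel '[[-4,0.5,40,0,0],[-4,0.5,85,0,0],[-4,0.5,125,0,0],[-4,0.5,150,0,0],[-4,0.5,158,0,0],[-4,0.5,158,0,0],[-4,0.5,158,0,0]]'; python3 d.py .4636 .269 .058 201.4; python3 - <<'E'
from h import *
d=cam("side");cv2.imwrite("pics/s3.png",cv2.resize(d["color"][130:280,130:330],(800,600),interpolation=cv2.INTER_CUBIC))
E
```

```text
clock: 25.85
tcp_pos: [0.4641, 0.2703, 0.0872]
orientation: [0.001, -0.185, 0.983, 0.0]
wrist_force: [0.0, 0.3, -2.3]
finger_gap: 0.0117
grip_force: 101.7
t 25.85 tcp [0.4641 0.2703 0.0872] yaw -158.62 tilt [0.0023 0.0007] F [ 0.03  0.32 -2.34] M [0.019 0.004 0.076] gap 0.0117 q [ 0.38  0.33 -0.3   0.94 -0.    0.  ]
shift mm [ 1.  -1.1 29.2] turn -0.0
```

View pics/s3.png

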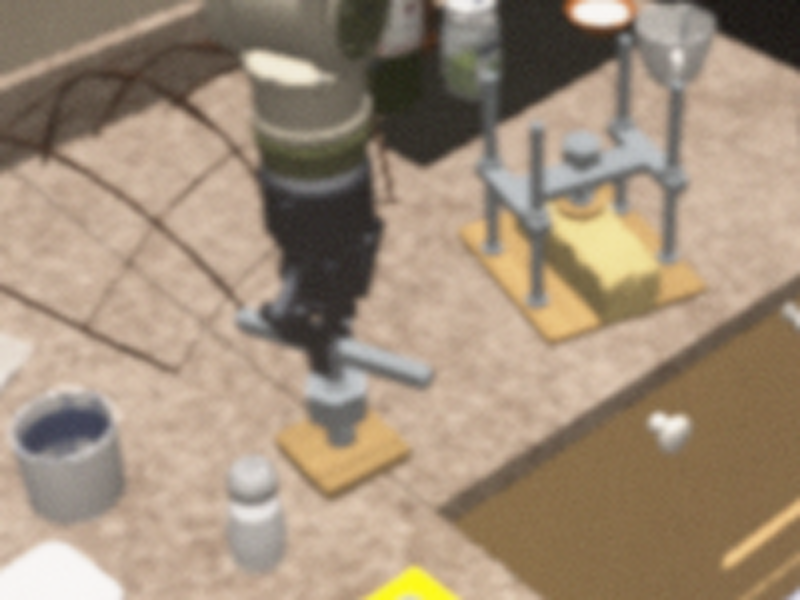

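The socket at (336,405) stands over the post at (342,432), and the foot is on the cheese. I'll lower it.

```bash
python3 -m handwheel '[[0,-1,8,0,0],[0,-1,16,0,0],[0,-1,24,0,0],[0,-1,28,0,0],[0,-1,28.5,0,0],[0,-1,28.5,0,0]]'; python3 d.py .4636 .269 .058 201.4
```

```text
clock: 26.5
tcp_pos: [0.4627, 0.2693, 0.058]
orientation: [0.0, -0.186, 0.983, -0.0]
wrist_force: [-3.7, -2.3, 8.8]
finger_gap: 0.0123
grip_force: 103.3
t 26.5 tcp [0.4627 0.2693 0.058 ] yaw -158.55 tilt [ 0.0001 -0.0006] F [-3.68 -2.35  8.79] M [-0.478  0.778 -0.009] gap 0.0123 q [ 0.38  0.35 -0.34  0.87 -0.    0.  ]
shift mm [-0.7 -0.6  0. ] turn 0.001
```

```bash
python3 -m handwheel '[[0,0,0,0,0.1],[0,0,0,0,0.3],[0,0,0,0,0.5],[0,0,0,0,0.5],[0,0,0,0,0.5]]' 20; python3 -m handwheel '[[0,0,-10,0,0.5],[0,0,-30,0,0.5],[0,0,-70,0,0.5],[0,0,-110,0,0.5],[0,0,-150,0,0.5],[0,0,-150,0,0.5]]'; python3 - <<'E'
from h import *
d=cam("side");P=d["P"]
m=(np.hypot(P[...,0]-.463,P[...,1]-.27)<.09)&(P[...,2]>.07)&(P[...,2]<.092);q=P[m]
c,ax,_=cv2.PCACompute2(q[:,:2].astype(float),mean=None);t=(q[:,:2]-c)@ax[0];print("bar mid",c[0]+ax[0]*(t.max()+t.min())/2,"top z",np.median(q[:,2]),q[t<-.05,2].mean(),q[t>.05,2].mean())
cv2.imwrite("pics/s4.png",cv2.resize(d["color"][130:280,130:330],(800,600),interpolation=cv2.INTER_CUBIC))
E
python3 d.py
```

```text
clock: 27.0
tcp_pos: [0.463, 0.2696, 0.057]
orientation: [-0.0, -0.186, 0.983, -0.0]
wrist_force: [0.1, -0.6, 0.6]
finger_gap: 0.0428
grip_force: 0.0
clock: 27.6
tcp_pos: [0.4662, 0.2709, 0.214]
orientation: [0.005, -0.186, 0.983, 0.001]
wrist_force: [1.8, -0.1, -0.4]
finger_gap: 0.0428
grip_force: 0.0
bar mid [0.46263127 0.27128318] top z 0.08308421273797273 0.08147027737808218 0.08125332281240757
t 27.65 tcp [0.465  0.2704 0.2111] yaw -158.56 tilt [0.0069 0.0026] F [ 0.23 -0.08  0.53] M [ 0.007  0.012 -0.016] gap 0.0426 q [ 0.38  0.24 -0.1   1.22 -0.    0.  ]
```

View pics/s4.png

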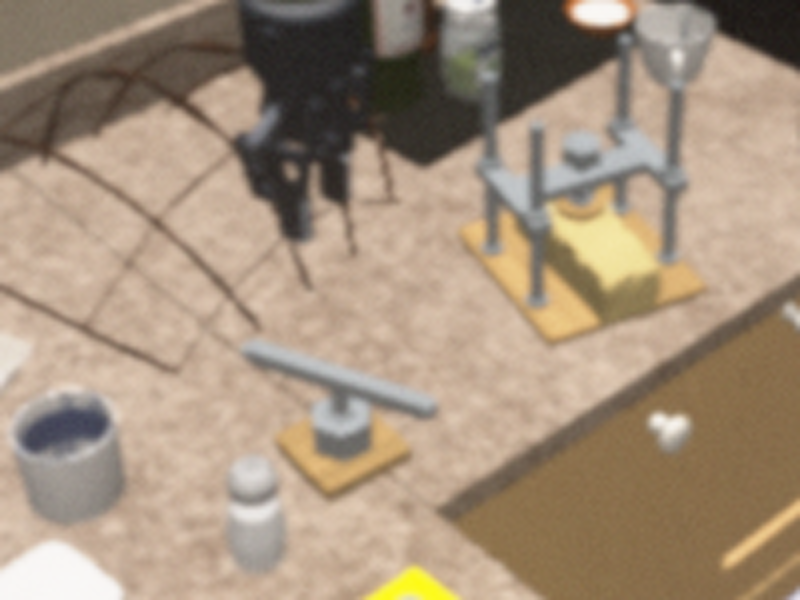

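The key stands upright on its rest: socket at (342,425), bar level, top at 0.083 m, centre within 3 mm. The gripper is clear, the foot rests on the cheese at (583,205), and nothing else has moved.

```bash
python3 -c "
from workcell import workorder;print(workorder.hand_in())"
```

```text
the job is handed in; nothing more can be done
None
```

The job is handed in, with no verdict returned: the cheese is clamped firmly (about 0.21 N m felt with the key held still) and the key stands back on its wooden rest within about 3 mm; one early move went the wrong way but stayed in free space.

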